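# Close the double-lidded caddy, then lift the cover alone

### The arm

A 7-joint arm with a two-finger parallel gripper is mounted at the origin on a cart in front of the work surface, level with it; the furniture and walls round the work are solid. World frame = base frame: x ahead of the robot, y to its left, z up, the work surface at z = 0. Lengths are in mm, angles in rad, forces in N, time in s.
With the tool pointing down it reaches from about 350 to 900 mm from the base axis. Payload 7.2 kg.
Tool frame: the origin (TCP) lies on the centre line of the jaws, within the pads' length; the fingertips stand 19 mm ahead of it and the grasp point (between the pads) is the TCP; z points along the fingers, y is the line along which they close (so a half turn about z gives the same grasp; the last joint's range is limited). The gripper opens to 88 mm and grips with 3 to 60 N. Pads are 20 mm wide; open, the fingers measure 115 mm over their backs; the gripper's body (75 mm by 178 mm) begins 61 mm behind the grasp point.
Start: joints at [1.255, 0.411, -0.013, 1.596, 0.006, 1.134, -0.082], TCP at [153.282, -605.915, 241.653] pointing down, gripper open.
Joint ranges: [-2.95, 2.95], [-0.29, 1.99], [-1.47, 1.44], [0.14, 2.54], [-1.03, 4.17], [0.13, 1.85], [-2.86, 2.86]. Speed limits (rad/s): [2.39, 2.39, 3.01, 3.01, 3.14, 3.14, 3.14].

### API

Orientations are given as a 3x3 rotation matrix whose columns are the frame's x, y, z axes.
In Python, from station import status, eyes, r gives the robot as it stands.
- The arm moves only by the tool servo_tool, never from a script. Its argument "motion" is a list of rows, each a list of 7 numbers: the opening, from 0 (shut) to 1 (fully open), then the shift along the world's x, y, z scaled (see below), then the turn, a rotation vector about the world's x, y, z scaled (see below). In form: [[jaw, x, y, z, wx, wy, wz], ...]. A call has 1 to 12 rows; each row is the pose to reach, as a shift and turn from the pose commanded when the call began; what a row does not reach only later rows make up. The controller multiplies each number of a shift by 0.12 m and each number of a turn by pi/2 rad. A row lasts 1/10 s, in which the tool goes at most 50 mm and 8.59 degrees, less where a joint would pass 70% of its speed; a pose out of reach is approached as far as the arm can. A call with a number of a shift or a turn outside -1 to 1 is refused whole. A call with a gripper value outside its range is refused whole. The fingers move at their own pace and stop on an object; the grip force is fixed at half the most. Time passes only in rows, so rows that repeat a pose let the fingers close. It gives the time, the measured TCP pose, the force, the opening and the grip force at its end, in the units of the state.
- status.observe(): the state, without advancing time (a new reading comes with each control period).
- eyes.read_camera(name): name is "scene" or "side" or "wrist"; returns (picture, depth): 400x640x3 uint8, blue, green, red; 400x640 float32, mm along the optical axis (not along the pixel's ray), 0 where there is no reading.
- eyes.camera_model(name): a dict with "fx", "fy", "cx", "cy" (pixels), "extrinsics" (4x4, takes a point from camera to world coordinates); the wrist camera has in their place "mount" (4x4, takes a point from camera to tool coordinates, whose origin is the TCP and whose axes are the flange's). Camera axes: x right, y down, z forward; pixel columns grow to the right and rows downward; lengths in mm; the calibration is good to about 2 mm. A picture is of the moment at which its call begins: read the wrist's pose just before it. camera_model takes no time and is no camera call.
- r.hand_in(): hands the job in; it is judged then, once.
The state is a dict: "t": time; "joints": joint angles; "dq": joint speeds; "effort": joint torques, N m; "tool_pos": TCP position; "ee_rot": TCP orientation; "force": force on the tool from outside, world axes, zero at the start; "torque": the same for the moment, N m; "width": finger opening in mm; "gripper_force": force on a finger pad.
Only numpy, scipy, OpenCV 4.12 (cv2) and the standard library are available. Lean on these libraries where they do the work, as an engineer would, in place of code of your own. Each camera call takes 0.05 s, during which the arm holds its last target. There are 200 camera calls.

### The job

The round white caddy's two lids have been washed and lie beside it, still coupled one inside the other: pick them up by the wooden knob, lower them gently together onto the caddy and press the cover fully home. Then turn the cover a quarter turn anticlockwise (seen from above) to uncouple it and lift it straight up alone, so that the inner lid stays seated flush in the mouth. Finish while still holding the cover in the gripper, level and still, some 8 cm above the caddy so that I can check the inner lid's seal, and leave the caddy standing and the other things where they are.

Things in the scene. Friction and masses are not known exactly. Their poses are not given: they have to be found in the camera images.
- caddy_rim (a point): Centre of the mouth of the open caddy, at the top of its rim, 105 mm above the foot. The mouth is 81 mm wide inside. Round it a set-in neck, 86 mm wide, drops 11.5 mm to a shoulder on which the cover's lower edge comes to rest. The caddy stands 0.22 to 0.50 m to the left or right of the lids
- caddy: Round caddy (tin), white-enamelled steel with a bare steel neck, 97 mm wide, 105 mm high, about 0.55 kg, loose; origin at the centre of its foot, z up. Its yaw does not matter
- cover_knob (a point): Centre of the wooden bar knob on top of the cover, 58 mm above the cover's lower edge and 22 mm above the cover's flat top. The bar is 56 mm long (along the cover's x axis), 16 mm wide (along its y axis: grip it across this) and 24 mm high, on a short post 14 mm thick, so that its underside is 10 mm above the cover's top
- cover: Outer lid: round steel cap, 98 mm wide, 36 mm deep without its knob, about 0.18 kg, loose; origin at the centre of its lower edge, z up. At the start it stands on the worktop with the inner lid coupled inside it. On the caddy the inner lid comes to rest first; the cover must then go 4 mm farther down to the shoulder, its lower edge 11.5 mm below the rim, where it turns freely
- cover_socket (a point): Bayonet socket inside the cover, at the height of its two ledges, 21.5 mm above the cover's lower edge. The ledges carry the inner lid's cross-bar; while it hangs, a 2 mm lip keeps it from turning. With cover and inner lid both home, the cover turned 50 to 125 degrees anticlockwise (from above; best 90) clears the bar and lifts off alone; turned less it takes the inner lid along
- inner_lid: Inner lid: white disc 85 mm wide, tapered plug below (77 mm wide, 10 mm high), aluminium cross-bar on a post (44 x 8 mm, along its x axis, top 28.5 mm above the plug's underside), 0.14 kg, loose; origin at the centre of the plug's underside, z up. At first hidden in the cover, x axes in line; hanging, its origin is 2 mm below the cover's lower edge. Seated, its origin is 10 mm below the rim
- mug: Blue and white mug, 78 mm wide, 92 mm high, with a handle; bystander; origin under its middle
- teaspoon: Steel teaspoon lying flat, 133 mm long; bystander; origin under its middle
- tea_packet: Dark cardboard packet, 85 x 134 x 147 mm; bystander; origin under its middle

How it is judged:
By the outcome, as a careful person would: the job done as asked, in the order asked, and still so for the second after the job is handed in, while the arm keeps its last pose, push and grip.
It also fails if it takes over 53 s, if anything falls off the work surface, if the arm or the gripper's body presses on something with over 40 N, if the wrist force passes 120 N, or if a joint passes its speed limit or range.

## Working session

There is one attempt and no reset: what is moved stays moved. The work goes in short steps, Python scripts to look and compute and a tool call to move; the robot and the scene stay as the last step left them, time stands still between calls to the robot, and variables do not carry over. Pictures are saved under pics/ and viewed, at most 10 in all, crops included, and the job is handed in when it is done.

Besides the shell and the picture viewer there is one more tool, called after ">>>" as name(argument=value, ...) on one line, values as JSON. servo_tool: Moves the arm, as the interface text tells. Shifts and turns lie within -1 to 1; 1 stands for 0.12 m of shift or pi/2 rad of turn. Its arguments: {"type":"object","properties":{"motion":{"type":"array"}},"required":["motion"]}

```bash
mkdir -p pics; ls; cat > h.py <<'E'
import numpy as np,cv2
from station import status,eyes,r
def pts(name):
    s=status.observe(); im,d=eyes.read_camera(name); m=eyes.camera_model(name)
    if 'extrinsics' in m: T=np.array(m['extrinsics'])
    else:
        A=np.eye(4);A[:3,:3]=s['ee_rot'];A[:3,3]=s['tool_pos'];T=A@np.array(m['mount'])
    v,u=np.mgrid[:400,:640]
    P=np.stack([(u-m['cx'])/m['fx']*d,(v-m['cy'])/m['fy']*d,d],-1)@T[:3,:3].T+T[:3,3]
    P[d==0]=np.nan
    return im,d,P,T,m
E
python3 - <<'E'
from h import *
s=status.observe();print(s)
ims=[]
for n in('scene','side','wrist'):
    im,d,P,T,m=pts(n);np.savez(f'{n}0.npz',im=im,d=d,P=P,T=T);print(n,T.round(2).tolist(),m['fx'],m['cx'],m['cy']);ims.append(im)
cv2.imwrite('pics/a.png',ims[0]);cv2.imwrite('pics/b.png',np.hstack([cv2.resize(i,(400,250)) for i in ims[1:]]))
E
```

```text
pics
{'t': 0.0, 'joints': array([ 1.25482031,  0.41189564, -0.01271427,  1.5970195 ,  0.00563135,
        1.13431572, -0.08223187]), 'dq': array([ 0.00198797, -0.00070712, -0.00037833,  0.00075381, -0.00046317,
        0.00015419,  0.00031837]), 'effort': array([ 1.32294276e-04, -5.87945902e+01,  6.41482808e-01, -2.91070890e+01,
       -5.39417972e-02,  1.83016359e-02,  1.33089984e-04]), 'tool_pos': array([ 153.11805934, -605.46814587,  240.82176064]), 'ee_rot': array([[ 9.69458255e-01,  2.45255812e-01, -5.28337681e-04],
       [ 2.45256341e-01, -9.69457084e-01,  1.51291857e-03],
       [-1.41148636e-04, -1.59628956e-03, -9.99998716e-01]]), 'force': array([-0.54207924, -0.25215092, -0.18974782]), 'torque': array([ 0.01692709, -0.02987783,  0.02447595]), 'gripper_force': 0.0, 'width': 87.86077998607178}
scene [[-0.66, -0.53, 0.53, -133.93], [-0.75, 0.48, -0.45, 542.15], [-0.02, -0.7, -0.72, 923.44], [0.0, 0.0, 0.0, 1.0]] 379.94720186628484 319.30494071820686 201.42201540343197
side [[-1.0, 0.04, -0.08, 566.29], [0.09, 0.35, -0.93, 1292.57], [-0.01, -0.94, -0.35, 597.53], [0.0, 0.0, 0.0, 1.0]] 422.34587979048655 312.39623630970124 197.17517085561084
wrist [[0.25, -0.94, -0.24, 217.62], [-0.97, -0.24, -0.06, -589.94], [-0.0, 0.25, -0.97, 383.89], [0.0, 0.0, 0.0, 1.0]] 329.5310136719847 318.9727960160254 200.81087423865625
```

View pics/a.png

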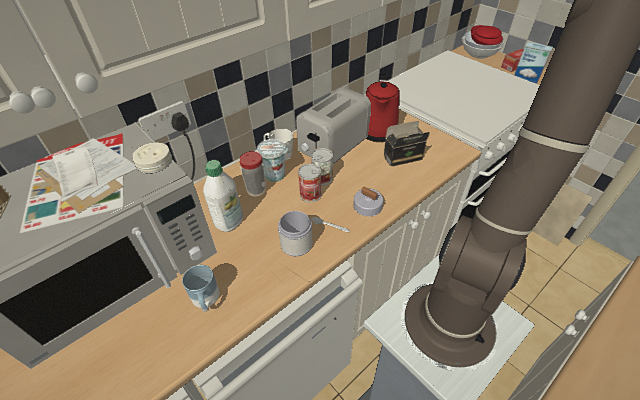

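View pics/b.png

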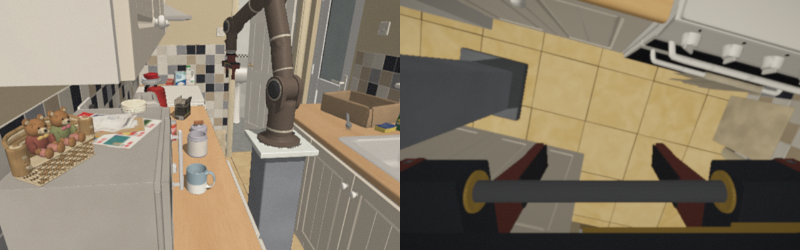

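The scene picture shows the lids at (368,203) with the knob at (370,192), the open caddy at (295,233), the spoon at (330,225), the packet at (405,143) and the mug at (200,286). The side and wrist views add little yet.

```bash
python3 - <<'E'
from h import *
z=np.load('scene0.npz');P=z['P'];im=z['im']
def reg(n,u0,u1,v0,v1,z0,z1,mask=None):
    p=P[v0:v1,u0:u1].reshape(-1,3);k=(p[:,2]>z0)&(p[:,2]<z1)
    if mask is not None:k&=mask[v0:v1,u0:u1].ravel()
    q=p[k];c,rad=cv2.minEnclosingCircle(q[:,:2].astype(np.float32));print(n,len(q),q.mean(0).round(1),'min',q.min(0).round(),'max',q.max(0).round(),'circ',np.round(c),round(rad,1));return q
reg('counter',330,345,250,260,-50,50)
reg('cover top',345,390,180,222,30,42)
hs=cv2.cvtColor(im,cv2.COLOR_BGR2HSV)
k=reg('knobtop',350,390,180,210,60,78)
print(cv2.fitLine(k[:,:2].astype(np.float32),cv2.DIST_L2,0,.01,.01).ravel())
reg('rim',270,322,200,262,98,115)
reg('mug',175,225,260,312,82,100)
reg('packet',380,432,115,170,30,200)
reg('can1',295,325,160,205,20,200)
reg('can2',308,336,145,170,20,200)
reg('toaster',295,375,90,160,20,300)
E
```

```text
counter 150 [ 3.486e+02  6.720e+01 -3.000e-01] min [329.  40. -15.] max [373.  94.   5.] circ [349.  67.] 27.4
cover top 394 [ 418.4 -136.8   36.2] min [ 377. -194.   30.] max [472. -97.  42.] circ [ 425. -145.] 49.5
knobtop 83 [ 423.7 -143.8   67.8] min [ 397. -156.   60.] max [ 452. -133.   75.] circ [ 425. -146.] 27.4
[ 9.7879219e-01  2.0485571e-01  4.2368307e+02 -1.4377287e+02]
rim 159 [458.2 133.1 102.7] min [416.  90.  98.] max [504. 175. 108.] circ [460. 133.] 44.4
mug 281 [480.1 434.4  87.7] min [429. 391.  82.] max [582. 469.  95.] circ [505. 449.] 76.8
packet 1599 [ 524.8 -420.    89.4] min [ 444. -691.   30.] max [ 645. -347.  149.] circ [ 541. -519.] 178.8
can1 827 [585.8 -38.8  81.8] min [ 555. -112.   20.] max [642.   0. 114.] circ [596. -56.] 57.2
can2 650 [ 636.8 -129.1   93.7] min [ 576. -210.   21.] max [742. -44. 116.] circ [ 656. -116.] 93.6
toaster 4880 [ 727.8 -266.1  132.2] min [ 591. -659.   20.] max [934. -87. 201.] circ [ 779. -373.] 321.3
```

>>> servo_tool(motion=[[1, 0.19, 0.32, 0, 0, 0, 0], [1, 0.38, 0.64, 0, 0, 0, 0], [1, 0.57, 0.96, 0, 0, 0, 0]])

```text
t: 0.45
tool_pos: [222.1, -489.2, 241.2]
ee_rot: [[0.97, 0.245, -0.0], [0.245, -0.97, 0.001], [-0.0, -0.001, -1.0]]
force: [1.4, -0.2, 0.7]
width: 88.2
gripper_force: 0.0
```

>>> servo_tool(motion=[[1, 0.19, 0.32, 0, 0, 0, 0], [1, 0.38, 0.64, 0, 0, 0, 0], [1, 0.57, 0.96, 0, 0, 0, 0]])

```text
t: 0.75
tool_pos: [290.6, -373.8, 241.6]
ee_rot: [[0.969, 0.245, -0.0], [0.245, -0.969, -0.0], [-0.0, 0.0, -1.0]]
force: [0.5, 0.0, 0.3]
width: 87.4
gripper_force: 0.0
```

>>> servo_tool(motion=[[1, 0.19, 0.32, 0, 0, 0, 0], [1, 0.38, 0.64, 0, 0, 0, 0], [1, 0.57, 0.96, 0, 0, 0, 0]])

```text
t: 1.05
tool_pos: [359.0, -258.6, 241.7]
ee_rot: [[0.969, 0.245, 0.0], [0.245, -0.969, -0.0], [0.0, 0.0, -1.0]]
force: [1.8, -0.9, 0.6]
width: 87.7
gripper_force: 0.0
```

>>> servo_tool(motion=[[1, 0.15, 0.3, 0, 0, 0, -0.01], [1, 0.3, 0.6, 0, 0, 0, -0.02], [1, 0.45, 0.8, 0, 0, 0, -0.03], [1, 0.45, 0.8, 0, 0, 0, -0.03], [1, 0.45, 0.8, 0, 0, 0, -0.03], [1, 0.45, 0.8, 0, 0, 0, -0.03]])

```text
t: 1.65
tool_pos: [411.8, -165.3, 241.4]
ee_rot: [[0.98, 0.198, -0.001], [0.198, -0.98, -0.0], [-0.001, 0.0, -1.0]]
force: [0.2, 0.2, 0.3]
width: 87.9
gripper_force: 0.0
```

```bash
cat >> h.py <<'E'
def circ(xy):
    A=np.c_[2*xy,np.ones(len(xy))];s=np.linalg.lstsq(A,(xy**2).sum(1),rcond=None)[0];return s[:2],np.sqrt(s[2]+s[0]**2+s[1]**2)
E
python3 - <<'E'
from h import *
im,d,P,T,m=pts('wrist');s=status.observe();print(s['tool_pos'])
near=np.hypot(P[...,0]-425,P[...,1]+145)<75
k=near&(P[...,2]>60)&(P[...,2]<80);kn=P[k]
print('knob',k.sum(),np.median(kn[:,2]),kn.mean(0))
c=cv2.minAreaRect(kn[:,:2].astype(np.float32));print(c)
t=near&(P[...,2]>31)&(P[...,2]<42);q=P[t];print('top',len(q),np.median(q[:,2]))
n=cv2.findContours((near&(P[...,2]>25)&(P[...,2]<90)).astype(np.uint8),0,1)[0];n=max(n,key=cv2.contourArea);h=cv2.convexHull(n)[:,0]
# rays to top plane z=36
R=np.c_[(h[:,0]-m['cx'])/m['fx'],(h[:,1]-m['cy'])/m['fy'],np.ones(len(h))]@T[:3,:3].T
X=T[:3,3]+R*((36-T[2,3])/R[:,2])[:,None];print('cover circ',circ(X[:,:2]))
cv2.imwrite('pics/c.png',im)
E
```

```text
[ 411.79385699 -165.43233572  241.50540619]
knob 912 69.19828720345498 [ 428.05370116 -148.25030857   68.83154895]
((426.6864318847656, -148.53955078125), (55.9152946472168, 15.646744728088379), 10.49637508392334)
top 5410 35.7950115825538
cover circ (array([ 427.25693284, -148.29960126]), np.float64(47.78251544176453))
```

View pics/c.png

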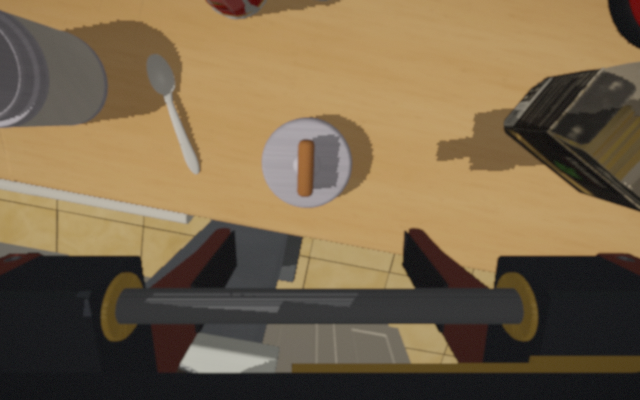

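The wrist view shows the lid at (307,163) with its knob bar vertical in the picture; bar and cover circle agree at (427,-148.4), 10.5°. I descend.

>>> servo_tool(motion=[[1, 0.13, 0.14, -0.25, 0, 0, -0.01], [1, 0.13, 0.14, -0.5, 0, 0, -0.01], [1, 0.13, 0.14, -0.75, 0, 0, -0.01], [1, 0.13, 0.14, -0.9, 0, 0, -0.01], [1, 0.13, 0.14, -0.9, 0, 0, -0.01], [1, 0.13, 0.14, -0.9, 0, 0, -0.01]])

```text
t: 2.3
tool_pos: [427.9, -148.2, 134.0]
ee_rot: [[0.983, 0.183, -0.0], [0.183, -0.983, 0.0], [-0.0, -0.0, -1.0]]
force: [0.3, -0.8, 0.7]
width: 87.8
gripper_force: 0.0
```

>>> servo_tool(motion=[[0.6, 0, 0, -0.15, 0, 0, 0], [0.5, 0, 0, -0.3, 0, 0, 0], [0.5, 0, 0, -0.45, 0, 0, 0], [0.5, 0, 0, -0.6, 0, 0, 0], [0.5, 0, 0, -0.6, 0, 0, 0], [0.4, 0, 0, -0.6, 0, 0, 0], [0.3, 0, 0, -0.6, 0, 0, 0], [0.2, 0, 0, -0.6, 0, 0, 0], [0.1, 0, 0, -0.6, 0, 0, 0], [0, 0, 0, -0.6, 0, 0, 0], [0, 0, 0, -0.6, 0, 0, 0], [0, 0, 0, -0.6, 0, 0, 0]])

```text
t: 3.5
tool_pos: [428.5, -147.7, 62.3]
ee_rot: [[0.983, 0.184, 0.001], [0.184, -0.983, -0.001], [0.001, 0.001, -1.0]]
force: [-0.9, -0.5, 7.5]
width: 16.2
gripper_force: 29.9
```

>>> servo_tool(motion=[[0, 0, 0, 0.05, 0, 0, 0], [0, 0, 0, 0.15, 0, 0, 0], [0, 0, 0, 0.3, 0, 0, 0], [0, 0, 0, 0.5, 0, 0, 0], [0, 0, 0, 0.7, 0, 0, 0], [0, 0, 0, 0.9, 0, 0, 0], [0, 0, 0, 1, 0, 0, 0]])

```text
t: 4.2
tool_pos: [428.6, -147.5, 184.0]
ee_rot: [[0.983, 0.184, 0.002], [0.184, -0.983, -0.001], [0.002, 0.001, -1.0]]
force: [0.4, -1.0, -3.3]
width: 15.7
gripper_force: 29.9
```

>>> servo_tool(motion=[[0, 0, 0.1, 0.15, 0, 0, 0], [0, 0, 0.3, 0.3, 0, 0, 0], [0, 0.05, 0.5, 0.4, 0, 0, 0], [0, 0.1, 0.7, 0.4, 0, 0, 0], [0, 0.15, 0.85, 0.4, 0, 0, 0], [0, 0.15, 0.9, 0.4, 0, 0, 0], [0, 0.15, 0.9, 0.4, 0, 0, 0], [0, 0.15, 0.9, 0.4, 0, 0, 0], [0, 0.15, 0.9, 0.4, 0, 0, 0]])

```text
t: 5.1
tool_pos: [445.7, -40.7, 229.5]
ee_rot: [[0.983, 0.182, -0.001], [0.182, -0.983, -0.0], [-0.001, 0.0, -1.0]]
force: [-0.1, 0.8, -3.1]
width: 16.0
gripper_force: 29.9
```

```bash
python3 - <<'E'
from h import *
s=status.observe();print(s['tool_pos'],s['force'],s['torque'],s['joints'],s['width'])
im,d,P,T,m=pts('wrist');np.savez('w1.npz',im=im,d=d,P=P,T=T)
i2,d2,P2,T2,m2=pts('scene');np.savez('s1.npz',im=i2,d=d2,P=P2,T=T2)
cv2.imwrite('pics/d.png',np.vstack([im[:300],i2[100:400]]))
E
```

```text
[445.69182388 -40.70431951 229.46125101] [-0.09646721  0.81857088 -3.05580944] [ 0.03999174 -0.02846558 -0.01964616] [ 0.41469207  0.15437488 -0.47536061  1.99488702  0.08358669  1.01142415
 -1.48769044] 16.045158796795977
```

View pics/d.png

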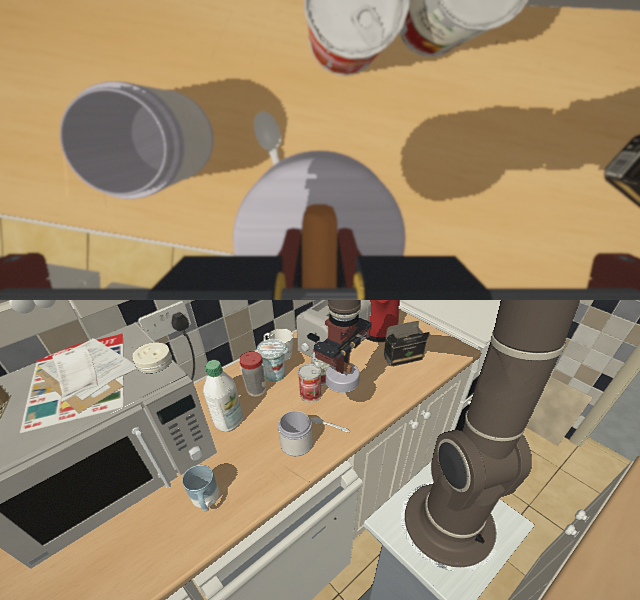

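The wrist view shows the caddy mouth at (120,138) and the held, coupled lids at (320,215); the load of 3.1 N fits both lids.

```bash
python3 - <<'E'
from h import *
z=np.load('w1.npz');im,P,T=z['im'],z['P'],z['T'];m=eyes.camera_model('wrist')
def ray(uv,h):
    R=np.c_[(uv[:,0]-m['cx'])/m['fx'],(uv[:,1]-m['cy'])/m['fy'],np.ones(len(uv))]@T[:3,:3].T
    return (T[:3,3]+R*((h-T[2,3])/R[:,2])[:,None])[:,:2]
near=np.hypot(P[...,0]-460,P[...,1]-133)<60
t=near&(P[...,2]>101);q=P[t];print('rim z',np.median(q[:,2]),len(q),circ(q[:,:2]),cv2.minEnclosingCircle(q[:,:2].astype(np.float32)))
for h in(3,):
  # outer contour of rim region, rays at z=105
  n=cv2.findContours((near&(P[...,2]>98)).astype(np.uint8),cv2.RETR_CCOMP,1)
  for c,hh in zip(n[0],n[1][0]):
    if len(c)>40:
        e=cv2.fitEllipse(c);x=ray(c[:,0].astype(float),105);print(hh[3],len(c),e,circ(x))
# cover
t=(np.abs(P[...,2]-203)<5);q=P[t];print('cover top z',np.median(q[:,2]),len(q))
u=np.where(t);c=max(cv2.findContours(t.astype(np.uint8),0,1)[0],key=cv2.contourArea)[:,0].astype(float)
c=c[(c[:,1]<245)&(c[:,1]>5)];x=ray(c,np.median(q[:,2]));cc,rr=circ(x)
for _ in range(4):
    k=np.abs(np.linalg.norm(x-cc,axis=1)-rr)<1.5;cc,rr=circ(x[k])
print('cover',cc,rr,k.sum())
z=np.load('s1.npz');P=z['P'];near=np.hypot(P[...,0]-460,P[...,1]-133)<60
q=P[near&(P[...,2]>100)&(P[...,2]<110)];print('scene rim',np.median(q[:,2]),circ(q[:,:2]))
E
```

```text
rim z 104.04632124820992 1582 (array([461.15070226, 129.50288188]), np.float64(41.720078957279604)) ((461.2029724121094, 130.13812255859375), 43.8896369934082)
-1 319 ((114.61872100830078, 140.57833862304688), (101.5785140991211, 117.19036865234375), 129.41026306152344) (array([461.530538  , 128.29428856]), np.float64(43.43917898944613))
0 299 ((115.6502914428711, 140.8339385986328), (90.55815887451172, 106.63914489746094), 140.96839904785156) (array([461.7354496 , 127.49266493]), np.float64(39.09622331489428))
cover top z 202.90370805381838 11149
cover [445.52129684 -40.80549956] 46.890235981667885 265
scene rim 103.8160689981379 (array([459.7199938 , 132.88419202]), np.float64(41.89233091209272))
```

>>> servo_tool(motion=[[0, -0.07, 0.15, 0, 0, 0, 0], [0, -0.14, 0.33, 0, 0, 0, 0], [0, -0.21, 0.5, 0, 0, 0, 0], [0, -0.28, 0.65, 0, 0, 0, 0]])

```text
t: 5.6
tool_pos: [412.1, 39.0, 229.7]
ee_rot: [[0.983, 0.183, 0.0], [0.183, -0.983, 0.0], [0.0, -0.0, -1.0]]
force: [0.4, 0.4, -3.5]
width: 15.9
gripper_force: 29.9
```

>>> servo_tool(motion=[[0, -0.07, 0.18, 0, 0, 0, 0], [0, -0.14, 0.35, 0, 0, 0, 0], [0, -0.21, 0.5, 0, 0, 0, 0], [0, -0.26, 0.6, 0, 0, 0, 0], [0, -0.28, 0.65, 0, 0, 0, 0], [0, -0.28, 0.65, 0, 0, 0, 0], [0, -0.28, 0.65, 0, 0, 0, 0], [0, -0.28, 0.65, 0, 0, 0, 0]])

```text
t: 6.4
tool_pos: [379.2, 115.7, 229.6]
ee_rot: [[0.983, 0.183, -0.0], [0.183, -0.983, -0.0], [-0.0, 0.0, -1.0]]
force: [-0.0, 0.5, -4.0]
width: 15.9
gripper_force: 29.9
```

```bash
python3 - <<'E'
from h import *
s=status.observe();print(s['tool_pos'],s['joints'].round(2))
im,d,P,T,m=pts('wrist')
def ray(uv,h):
    R=np.c_[(uv[:,0]-m['cx'])/m['fx'],(uv[:,1]-m['cy'])/m['fy'],np.ones(len(uv))]@T[:3,:3].T
    return (T[:3,3]+R*((h-T[2,3])/R[:,2])[:,None])[:,:2]
near=np.hypot(P[...,0]-461,P[...,1]-130)<60
rim=near&(P[...,2]>101)&(P[...,2]<112);q=P[rim];print('rim z',np.median(q[:,2]),len(q),circ(q[:,:2]))
n=cv2.findContours((near&(P[...,2]>99)&(P[...,2]<112)).astype(np.uint8),cv2.RETR_CCOMP,1)
for c,hh in zip(n[0],n[1][0]):
    if len(c)>40:
        x=ray(c[:,0].astype(float),105);cc,rr=circ(x)
        for _ in range(4):
            k=np.abs(np.linalg.norm(x-cc,axis=1)-rr)<1.5;cc,rr=circ(x[k])
        print(hh[3],len(c),k.sum(),cc,rr)
cv2.imwrite('pics/e.png',im)
E
```

```text
[379.24042655 115.66777869 229.60695774] [ 0.2   0.07 -0.64  2.09  0.05  1.   -1.85]
rim z 104.17719344550892 1395 (array([460.75970255, 130.45525565]), np.float64(41.59323579326796))
-1 321 321 [460.80540787 130.47528494] 42.5928510899384
0 301 301 [460.54110429 130.40010793] 39.91505085690971
```

View pics/e.png

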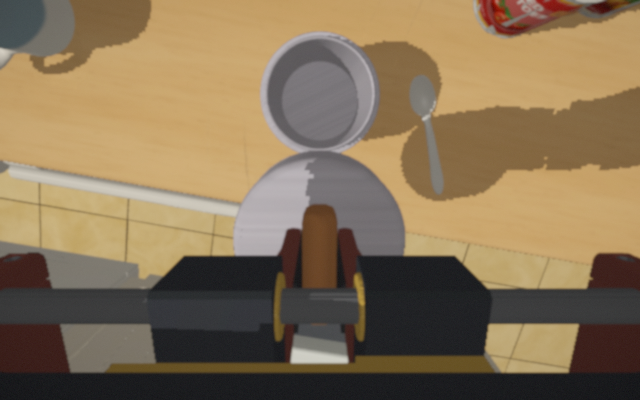

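The caddy mouth is at (319,92) in the wrist view, i.e. (460.7,130.4), and the lids' front edge at (319,152); the lids sit centred on the TCP.

>>> servo_tool(motion=[[0, 0.2, 0.04, 0, 0, 0, 0], [0, 0.42, 0.08, 0, 0, 0, 0], [0, 0.6, 0.12, 0, 0, 0, 0], [0, 0.68, 0.123, -0.05, 0, 0, 0], [0, 0.68, 0.123, -0.2, 0, 0, 0], [0, 0.68, 0.123, -0.35, 0, 0, 0], [0, 0.68, 0.123, -0.45, 0, 0, 0], [0, 0.68, 0.123, -0.45, 0, 0, 0], [0, 0.68, 0.123, -0.45, 0, 0, 0], [0, 0.68, 0.123, -0.45, 0, 0, 0]])

```text
t: 7.45
tool_pos: [460.9, 131.4, 176.4]
ee_rot: [[0.983, 0.184, 0.001], [0.184, -0.983, 0.0], [0.001, 0.0, -1.0]]
force: [-0.0, -0.9, -3.5]
width: 16.1
gripper_force: 29.9
```

>>> servo_tool(motion=[[0, 0, -0.006, 0, 0, 0, 0], [0, 0, -0.006, -0.02, 0, 0, 0], [0, 0, -0.006, -0.04, 0, 0, 0], [0, 0, -0.006, -0.055, 0, 0, 0], [0, 0, -0.006, -0.07, 0, 0, 0], [0, 0, -0.006, -0.08, 0, 0, 0], [0, 0, -0.006, -0.09, 0, 0, 0], [0, 0, -0.006, -0.1, 0, 0, 0], [0, 0, -0.006, -0.11, 0, 0, 0], [0, 0, -0.006, -0.11, 0, 0, 0]])

```text
t: 8.45
tool_pos: [460.4, 130.5, 162.3]
ee_rot: [[0.983, 0.184, -0.0], [0.184, -0.983, -0.0], [-0.0, 0.0, -1.0]]
force: [0.4, 0.2, -2.8]
width: 15.3
gripper_force: 29.9
```

>>> servo_tool(motion=[[0, 0, 0, -0.01, 0, 0, 0], [0, 0, 0, -0.02, 0, 0, 0], [0, 0, 0, -0.03, 0, 0, 0], [0, 0, 0, -0.035, 0, 0, 0], [0, 0, 0, -0.04, 0, 0, 0], [0, 0, 0, -0.045, 0, 0, 0], [0, 0, 0, -0.05, 0, 0, 0], [0, 0, 0, -0.05, 0, 0, 0]])

```text
t: 9.25
tool_pos: [461.1, 130.9, 157.1]
ee_rot: [[0.983, 0.184, 0.001], [0.184, -0.983, 0.0], [0.002, -0.0, -1.0]]
force: [-0.8, 0.3, 5.4]
width: 16.2
gripper_force: 30.0
```

>>> servo_tool(motion=[[0, 0, 0, -0.006, 0, 0, 0], [0, 0, 0, -0.012, 0, 0, 0], [0, 0, 0, -0.018, 0, 0, 0], [0, 0, 0, -0.018, 0, 0, 0]])

```text
t: 9.65
tool_pos: [461.0, 130.8, 155.8]
ee_rot: [[0.983, 0.184, 0.002], [0.184, -0.983, -0.0], [0.002, 0.001, -1.0]]
force: [-5.3, -1.3, 16.5]
width: 16.0
gripper_force: 30.0
```

>>> servo_tool(motion=[[0, 0, 0, -0.008, 0, 0, 0], [0, 0, 0, -0.016, 0, 0, 0], [0, 0, 0, -0.016, 0, 0, 0]])

```text
t: 9.95
tool_pos: [461.5, 130.9, 155.6]
ee_rot: [[0.983, 0.184, 0.003], [0.184, -0.983, -0.001], [0.003, 0.002, -1.0]]
force: [-10.3, -4.3, 35.2]
width: 15.6
gripper_force: 30.0
```

```bash
python3 - <<'E'
from h import *
s=status.observe();print(s['tool_pos'],s['force'],s['torque'])
ims=[]
im,d,P,T,m=pts('side')
q=np.hypot(P[...,0]-461,P[...,1]-130)<53;v,u=np.where(q&(P[...,2]>40)&(P[...,2]<150));print(u.min(),u.max(),v.min(),v.max())
a=im[v.min()-30:v.max()+50,u.min()-30:u.max()+30];a=cv2.resize(a,None,fx=6,fy=6)
cv2.imwrite('pics/f.png',a[:600,:800]);
i2,d2,P2,T2,m2=pts('scene')
q=P2[(np.hypot(P2[...,0]-461,P2[...,1]-130)<46)&(P2[...,2]>115)&(P2[...,2]<140)];print('cover top',len(q),np.median(q[:,2]))
cv2.imwrite('pics/f.png',np.hstack([cv2.resize(x,(400,500)) for x in(a,i2[190:265,265:325])]))
E
```

```text
[461.45490038 130.91044803 155.60926304] [-10.26852376  -4.27313494  35.2460819 ] [-0.94194046  2.22414618  0.01039357]
299 332 200 240
cover top 385 130.2850235308316
```

View pics/f.png

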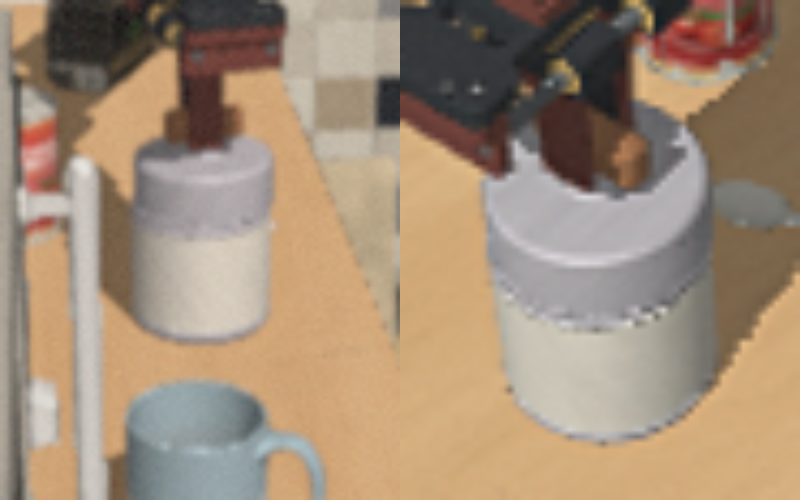

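The cover sits flush down on the white body in both views (left about (203,215), right (600,300)), and the force rises steeply at 155.6 mm, so it is home. I ease the press, then turn.

>>> servo_tool(motion=[[0, -0.002, 0, 0.01, 0, 0, 0], [0, -0.003, 0, 0.02, 0, 0, 0], [0, -0.003, 0, 0.024, 0, 0, 0], [0, -0.003, 0, 0.024, 0, 0, 0]])

```text
t: 10.45
tool_pos: [460.7, 130.7, 155.6]
ee_rot: [[0.983, 0.184, 0.001], [0.184, -0.983, 0.0], [0.001, -0.0, -1.0]]
force: [-1.2, -1.7, 6.9]
width: 15.9
gripper_force: 30.0
```

>>> servo_tool(motion=[[0, 0, 0, 0, 0, 0, 0.04], [0, 0, 0, 0, 0, 0, 0.08], [0, 0, 0, 0, 0, 0, 0.13], [0, 0, 0, 0, 0, 0, 0.18], [0, 0, 0, 0, 0, 0, 0.23], [0, 0, 0, 0, 0, 0, 0.28], [0, 0, 0, 0, 0, 0, 0.33], [0, 0, 0, 0, 0, 0, 0.38], [0, 0, 0, 0, 0, 0, 0.43], [0, 0, 0, 0, 0, 0, 0.47], [0, 0, 0, 0, 0, 0, 0.5], [0, 0, 0, 0, 0, 0, 0.5]])

```text
t: 11.65
tool_pos: [461.1, 130.8, 155.6]
ee_rot: [[0.564, 0.826, 0.002], [0.826, -0.564, 0.001], [0.002, 0.001, -1.0]]
force: [1.2, -0.6, 5.8]
width: 16.1
gripper_force: 30.0
```

```bash
python3 -c "
from h import *
s=status.observe();print(s['tool_pos'],s['force'],s['torque'],s['joints'].round(2))"
```

```text
[461.11084309 130.78967241 155.6453415 ] [ 1.21535335 -0.55889907  5.84589812] [ 0.13112088 -0.40733202  0.05839834] [ 0.25  0.36 -0.76  2.    0.32  0.9  -1.28]
```

>>> servo_tool(motion=[[0, 0, 0, 0, 0, 0, 0.04], [0, 0, 0, 0, 0, 0, 0.08], [0, 0, 0, 0, 0, 0, 0.13], [0, 0, 0, 0, 0, 0, 0.18], [0, 0, 0, 0, 0, 0, 0.23], [0, 0, 0, 0, 0, 0, 0.28], [0, 0, 0, 0, 0, 0, 0.33], [0, 0, 0, 0, 0, 0, 0.38], [0, 0, 0, 0, 0, 0, 0.43], [0, 0, 0, 0, 0, 0, 0.47], [0, 0, 0, 0, 0, 0, 0.5], [0, 0, 0, 0, 0, 0, 0.5]])

```text
t: 12.85
tool_pos: [460.9, 131.4, 155.7]
ee_rot: [[-0.185, 0.983, 0.001], [0.983, 0.185, 0.002], [0.002, 0.002, -1.0]]
force: [1.4, 1.2, 5.6]
width: 15.6
gripper_force: 30.0
```

```bash
python3 - <<'E'
from h import *
s=status.observe();print(s['tool_pos'],s['force'],s['torque'],s['joints'].round(2))
# bar yaw vs jaw: wooden pixels in scene/wrist
im,d,P,T,m=pts('wrist')
k=(np.hypot(P[...,0]-461,P[...,1]-131)<35)&(P[...,2]>158)&(P[...,2]<170);q=P[k]
h=cv2.cvtColor(im,cv2.COLOR_BGR2HSV)[k];w=(h[:,0]<18)&(h[:,1]>110)&(h[:,2]>60);print(len(q),w.sum())
print(cv2.minAreaRect(q[w][:,:2].astype(np.float32)))
cv2.imwrite('pics/g.png',im[100:400])
E
```

```text
[460.92481283 131.37275345 155.65963668] [1.38346667 1.18478477 5.6219674 ] [ 0.48323484 -0.24444603  0.08208649] [ 0.38  0.42 -0.94  1.99  0.42  0.93 -0.59]
3158 2900
((457.7145080566406, 138.79478454589844), (36.88319396972656, 30.276790618896484), 77.46845245361328)
```

View pics/g.png

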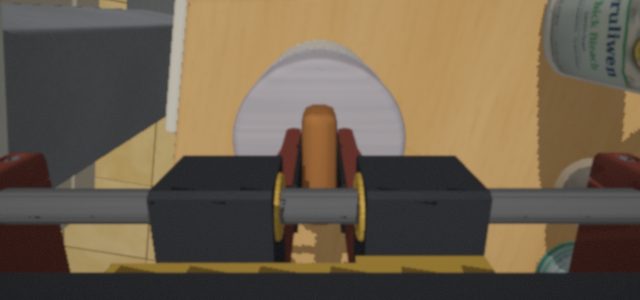

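The knob bar at (319,145) is still aligned between the jaws, so the cover turned the full 90°. I now lift slowly.

>>> servo_tool(motion=[[0, 0, 0, 0.01, 0, 0, 0], [0, 0, 0, 0.02, 0, 0, 0], [0, 0, 0, 0.03, 0, 0, 0], [0, 0, 0, 0.045, 0, 0, 0], [0, 0, 0, 0.06, 0, 0, 0], [0, 0, 0, 0.075, 0, 0, 0], [0, 0, 0, 0.075, 0, 0, 0], [0, 0, 0, 0.075, 0, 0, 0]])

```text
t: 13.7
tool_pos: [460.1, 130.4, 164.3]
ee_rot: [[-0.184, 0.983, 0.0], [0.983, 0.184, -0.0], [-0.0, 0.0, -1.0]]
force: [-0.3, 0.0, -1.4]
width: 15.2
gripper_force: 30.0
```

```bash
python3 -c "
from h import *
for i in range(3):
    s=status.observe();print(s['tool_pos'],s['force'],s['torque']); eyes.read_camera('side')"
```

```text
[460.12477275 130.44433685 164.30215116] [-0.32271403  0.00494264 -1.4182491 ] [ 0.01230436 -0.11945102  0.02204297]
[460.05027823 130.42012745 164.21707972] [ 0.52948775 -0.15586288 -1.9471678 ] [ 0.00570265 -0.08431296 -0.02688482]
[460.07879661 130.43921258 164.1974303 ] [-0.73216991 -0.24927105 -1.76218956] [-0.01812683 -0.09422366  0.00929121]
```

The load is 1.7 N, the cover alone. I go on up to 8 cm above the rim.

>>> servo_tool(motion=[[0, 0, 0, 0.03, 0, 0, 0], [0, 0, 0, 0.09, 0, 0, 0], [0, 0, 0, 0.18, 0, 0, 0], [0, 0, 0, 0.3, 0, 0, 0], [0, 0, 0, 0.42, 0, 0, 0], [0, 0, 0, 0.54, 0, 0, 0], [0, 0, 0, 0.63, 0, 0, 0], [0, 0, 0, 0.68, 0, 0, 0], [0, 0, 0, 0.69, 0, 0, 0], [0, 0, 0, 0.69, 0, 0, 0], [0, 0, 0, 0.69, 0, 0, 0], [0, 0, 0, 0.69, 0, 0, 0]])

```text
t: 15.05
tool_pos: [459.8, 130.5, 246.5]
ee_rot: [[-0.184, 0.983, -0.001], [0.983, 0.184, -0.0], [0.0, -0.001, -1.0]]
force: [-0.1, 0.1, -2.6]
width: 16.0
gripper_force: 30.0
```

```bash
python3 - <<'E'
from h import *
s=status.observe();print(s['tool_pos'],s['force'],s['dq'].round(3))
im,d,P,T,m=pts('side');i2,d2,P2,T2,m2=pts('scene')
for n,Q in(('side',P),('scene',P2)):
    k=np.hypot(Q[...,0]-461,Q[...,1]-130.5)<38;q=Q[k&(Q[...,2]>80)&(Q[...,2]<140)];print(n,len(q),np.percentile(q[:,2],[5,25,50,75,95]).round(1) if len(q) else '')
    k=np.hypot(Q[...,0]-461,Q[...,1]-130.5)<53;q=Q[k&(Q[...,2]>150)&(Q[...,2]<226)];print('held cover min z',np.percentile(q[:,2],[1,50]).round(1))
a=im[150:250,270:360];b=i2[150:270,255:345]
cv2.imwrite('pics/i.png',np.hstack([cv2.resize(x,(400,500)) for x in(a,b)]))
E
```

```text
[459.84904941 130.45514163 246.5404958 ] [-0.11348651  0.07805582 -2.55039746] [-0.     0.001 -0.002 -0.004 -0.001  0.     0.001]
side 216 [105.  106.  106.9 108.7 121.8]
held cover min z [182.9 209.7]
scene 350 [106.9 108.4 109.8 111.5 124.8]
held cover min z [186.1 219.6]
```

View pics/i.png

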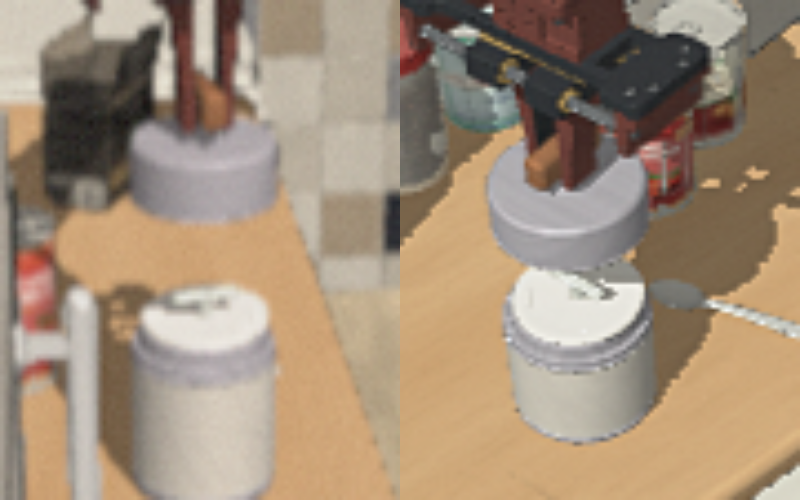

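The inner lid lies in the mouth (left (205,315), right (580,300)) with its bar on top, and the cover hangs level above it. One quick tilt check on the disc follows.

```bash
python3 - <<'E'
from h import *
for n in('side','scene'):
    Q=np.nanmean([pts(n)[2] for _ in range(5)],0)
    k=np.hypot(Q[...,0]-461,Q[...,1]-130.5)<42;q=Q[k&(Q[...,2]>101)&(Q[...,2]<114)]
    for _ in range(4):
        A=np.c_[q[:,:2]-[461,130.5],np.ones(len(q))];c=np.linalg.lstsq(A,q[:,2],rcond=None)[0];e=q[:,2]-A@c;q=q[abs(e)<2*e.std()]
    print(n,len(q),'slope deg',np.degrees(c[:2]).round(2),'z',c[2].round(1),e.std().round(2))
    cc=circ(Q[(np.hypot(Q[...,0]-461,Q[...,1]-130.5)<60)&(abs(Q[...,2]-80)<8)][:,:2]);print('caddy',cc)
s=status.observe();print(s['tool_pos'],s['force'])
E
```

```text
side 208 slope deg [-1.64 -1.77] z 107.0 0.54
caddy (array([461.1749607 , 132.10151629]), np.float64(48.46883482640611))
scene 345 slope deg [-1.64 -1.38] z 109.6 0.62
caddy (array([460.72257851, 132.03489104]), np.float64(48.62789206486421))
[460.07903187 130.50301441 247.0342851 ] [ 0.83365491 -0.0136576  -0.94434286]<stdin>:3: RuntimeWarning: Mean of empty slice
```

```bash
python3 - <<'E'
from h import *
def fit(q,c0):
    for _ in range(4):
        A=np.c_[q[:,:2]-c0,np.ones(len(q))];c=np.linalg.lstsq(A,q[:,2],rcond=None)[0];e=q[:,2]-A@c;q=q[abs(e)<2*e.std()]
    return len(q),np.degrees(c[:2]).round(2),c[2].round(1)
c0=np.array([461,130.5])
for n in('side0','scene0','s1'):
    Q=np.load(n+'.npz')['P'];D=np.hypot(Q[...,0]-461,Q[...,1]-130.5)
    print(n,'rim',fit(Q[(D<46)&(Q[...,2]>100)&(Q[...,2]<112)],c0),'counter',fit(Q[(D<150)&(D>60)&(abs(Q[...,2])<8)],c0))
Q=np.load('scene0.npz')['P'];c1=[427,-148.4];D=np.hypot(Q[...,0]-c1[0],Q[...,1]-c1[1]);print('cover top0',fit(Q[(D<46)&(abs(Q[...,2]-36)<7)],c1))
for n in('side','scene'):
    im,_,Q,_,_=pts(n);D=np.hypot(Q[...,0]-461,Q[...,1]-130.5)
    print(n,'counter',fit(Q[(D<150)&(D>60)&(abs(Q[...,2])<8)],c0))
    a=np.degrees(np.arctan2(Q[...,1]-130.5,Q[...,0]-461))
    for s in range(-180,180,45):
        k=(D>30)&(D<41)&(a>=s)&(a<s+45)&(Q[...,2]>98)&(Q[...,2]<115);print(s,k.sum(),np.median(Q[k][:,2]).round(1),end='; ')
    print()
im,_,_,_,_=pts('side');cv2.imwrite('pics/j.png',cv2.resize(im[195:255,285:345],None,fx=10,fy=10,interpolation=cv2.INTER_CUBIC))
E
```

```text
side0 rim (55, array([ 0.13, -0.17]), np.float64(101.8)) counter (1537, array([0.05, 0.12]), np.float64(-2.1))
scene0 rim (112, array([0.16, 0.59]), np.float64(103.9)) counter (3783, array([0.03, 0.  ]), np.float64(0.5))
s1 rim (119, array([-0.42, -0.03]), np.float64(103.6)) counter (3750, array([ 0.02, -0.01]), np.float64(0.5))
cover top0 (275, array([0.09, 0.17]), np.float64(36.4))
side counter (1551, array([0.06, 0.07]), np.float64(-2.0))
-180 14 108.4; -135 4 109.2; -90 9 107.9; -45 16 106.3; 0 16 106.5; 45 18 105.5; 90 14 106.0; 135 13 108.1; 
scene counter (3703, array([ 0.03, -0.01]), np.float64(0.6))
-180 26 111.6; -135 28 111.4; -90 5 111.2; -45 0 nan; 0 26 108.2; 45 24 108.2; 90 28 109.5; 135 25 111.0;
  return _methods._mean(a, axis=axis, dtype=dtype,
  ret = ret.dtype.type(ret / rcount)
```

View pics/j.png

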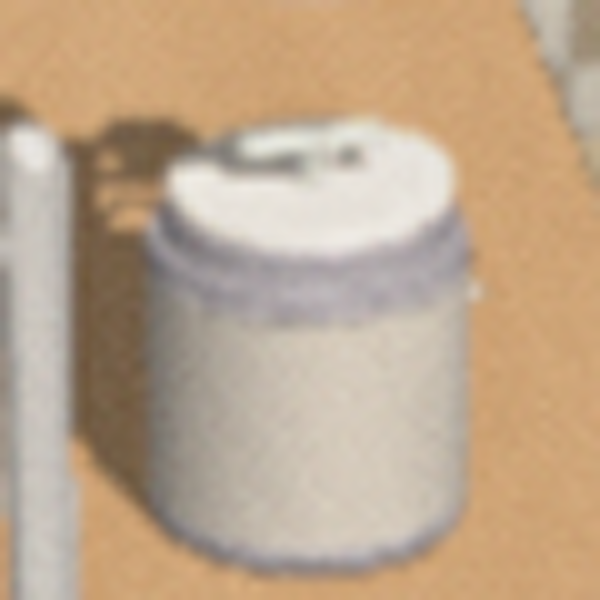

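The close-up (disc at (310,185)) and both depth fits agree on a real tilt of about 2.3°, with the high side towards −x−y, so the inner lid is not flush. To mend it, I press that edge down gently with the held cover's lower edge, shifted 12 mm towards +x+y.

>>> servo_tool(motion=[[0, 0.04, 0.035, -0.1, 0, 0, 0], [0, 0.076, 0.07, -0.25, 0, 0, 0], [0, 0.076, 0.07, -0.4, 0, 0, 0], [0, 0.076, 0.07, -0.5, 0, 0, 0], [0, 0.076, 0.07, -0.55, 0, 0, 0], [0, 0.076, 0.07, -0.57, 0, 0, 0], [0, 0.076, 0.07, -0.58, 0, 0, 0], [0, 0.076, 0.07, -0.59, 0, 0, 0], [0, 0.076, 0.07, -0.6, 0, 0, 0], [0, 0.076, 0.07, -0.6, 0, 0, 0]])

```text
t: 16.8
tool_pos: [469.4, 138.9, 175.3]
ee_rot: [[-0.184, 0.983, 0.001], [0.983, 0.184, -0.0], [-0.0, 0.001, -1.0]]
force: [-0.5, -0.2, -2.1]
width: 15.9
gripper_force: 30.0
```

>>> servo_tool(motion=[[0, 0, 0, -0.006, 0, 0, 0], [0, 0, 0, -0.012, 0, 0, 0], [0, 0, 0, -0.018, 0, 0, 0], [0, 0, 0, -0.024, 0, 0, 0], [0, 0, 0, -0.024, 0, 0, 0]])

```text
t: 17.3
tool_pos: [469.3, 138.9, 172.2]
ee_rot: [[-0.184, 0.983, 0.0], [0.983, 0.184, -0.0], [-0.0, 0.0, -1.0]]
force: [0.2, 0.2, -1.3]
width: 15.9
gripper_force: 30.0
```

>>> servo_tool(motion=[[0, 0, 0, -0.006, 0, 0, 0], [0, 0, 0, -0.012, 0, 0, 0], [0, 0, 0, -0.012, 0, 0, 0]])

```text
t: 17.6
tool_pos: [469.4, 139.0, 171.0]
ee_rot: [[-0.184, 0.983, 0.0], [0.983, 0.184, -0.0], [-0.0, 0.0, -1.0]]
force: [-0.4, -1.1, 3.1]
width: 15.4
gripper_force: 30.0
```

>>> servo_tool(motion=[[0, 0, 0, -0.006, 0, 0, 0], [0, 0, 0, -0.012, 0, 0, 0], [0, 0, 0, -0.012, 0, 0, 0]])

```text
t: 17.9
tool_pos: [469.9, 139.2, 170.4]
ee_rot: [[-0.184, 0.983, 0.001], [0.983, 0.184, -0.0], [-0.0, 0.001, -1.0]]
force: [-1.7, -1.7, 12.5]
width: 16.3
gripper_force: 30.0
```

>>> servo_tool(motion=[[0, 0, 0, 0.02, 0, 0, 0], [0, 0, 0, 0.05, 0, 0, 0], [0, 0, 0, 0.12, 0, 0, 0], [0, 0, 0, 0.24, 0, 0, 0], [0, -0.03, -0.03, 0.36, 0, 0, 0], [0, -0.075, -0.07, 0.48, 0, 0, 0], [0, -0.075, -0.07, 0.58, 0, 0, 0], [0, -0.075, -0.07, 0.64, 0, 0, 0], [0, -0.075, -0.07, 0.645, 0, 0, 0], [0, -0.075, -0.07, 0.645, 0, 0, 0], [0, -0.075, -0.07, 0.645, 0, 0, 0]])

```text
t: 19.0
tool_pos: [460.0, 130.4, 246.2]
ee_rot: [[-0.184, 0.983, -0.001], [0.983, 0.184, -0.0], [0.0, -0.001, -1.0]]
force: [0.1, -0.9, -2.5]
width: 16.1
gripper_force: 30.0
```

```bash
python3 - <<'E'
from h import *
def fit(q,c0):
    for _ in range(4):
        A=np.c_[q[:,:2]-c0,np.ones(len(q))];c=np.linalg.lstsq(A,q[:,2],rcond=None)[0];e=q[:,2]-A@c;q=q[abs(e)<2*e.std()]
    return len(q),np.degrees(c[:2]).round(2),c[2].round(1)
c0=[461,130.5]
ims=[]
for n in('side','scene'):
    im,_,Q,_,_=pts(n);D=np.hypot(Q[...,0]-461,Q[...,1]-130.5);z=Q[...,2]
    print(n,'disc',fit(Q[(D<42)&(z>101)&(z<114)],c0),'held top',fit(Q[(D<47)&(abs(z-221)<6)],c0))
    ims.append(im)
s=status.observe();print(s['tool_pos'],s['force'],s['t'])
cv2.imwrite('pics/k.png',np.hstack([cv2.resize(ims[0][150:250,270:360],(400,500)),cv2.resize(ims[1][150:270,235:355],(400,500))]))
E
```

```text
side disc (180, array([0.03, 0.15]), np.float64(106.3)) held top (179, array([-0.04, -0.16]), np.float64(218.0))
scene disc (347, array([-0.54, -0.06]), np.float64(108.9)) held top (414, array([-0.3 , -0.74]), np.float64(220.5))
[460.00007015 130.56013497 246.14992924] [ 0.13277278 -0.36132097 -1.99169353] 19.1
```

View pics/k.png

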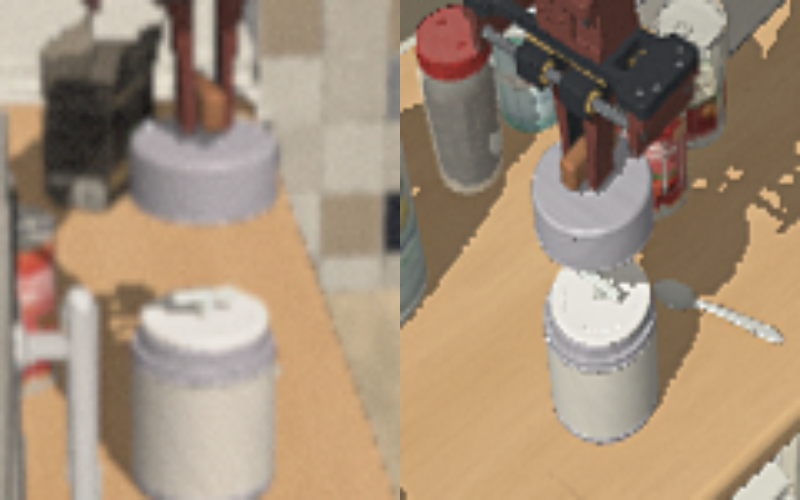

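The disc is now level to within the depth noise (left (205,315), right (600,300)), and the cover hangs level above it, its lower edge about 79 mm above the rim. I hand in.

```bash
python3 -c "
from station import r
print(r.hand_in())"
```

```text
the job is handed in; nothing more can be done
None
```

I've handed the job in: the inner lid is level in the caddy's mouth, as far as the cameras can tell, and the gripper holds the cover level and still about 8 cm above it; the inner lid came out tilted about 2° at first, so I pressed its high edge down gently with the cover's lower edge and lifted again.

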